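Re-time a pulley: back to its hidden stop, then mark to pointer

TASK

Re-time the aluminium pulley on the stand by turning it by its rim: turn it clockwise (seen from above) until you feel it come up against the rubber stop hidden beneath it, and lean on the stop gently for about a second, with roughly 7 N at the rim. Then turn it back anticlockwise until the engraved mark on the rim faces the fixed pointer, and let go, leaving the dish and the spanner that lie beside the stand where they are.

Things in the scene. Friction and masses are not known exactly. Their poses are not given: they have to be found in the camera images.
- stand: fixed stand: grey base plate 156x156x10 mm lying on the bench, with the pointer bracket on its -x side. Origin on the bench under the pulley's axis; z up; the -x axis runs from the pulley's axis to the pointer. The bracket (22 mm wide, top 68 mm above the bench) stands 79 to 113 mm from the axis.
- pulley (a joint): pulley angle about its upright axis, rad: 0 when the mark faces the pointer, growing anticlockwise seen from above. Dry friction of 0.15 N m (2 N at the rim) holds it where it is left. Turned clockwise it meets the hidden stop (see hub_post) somewhere between -0.90 and -0.30, different each time; it is free before that.
- pulley_center (a point): on the pulley's axis, level with the top of the rim, 66 mm over the bench. Aluminium dish with upright axis; its rim is a ring, outer radius 75, inner 63 mm, that can be pinched from above with one finger inside. Inside it a web lies 36 mm below the rim's top, with 4 mm screw heads at 45 mm radius and a hub of 17 mm radius, 57 mm over the bench. Outside, flanges of 76.5 mm radius end 22 mm below the top.
- mark (a point): middle of the engraved mark: one dark radial line 3 mm wide across the top face of the rim, at 69 mm radius, running down its outer face
- pointer_tip (a point): tip of the fixed steel pointer, a flat taper aimed at the pulley's axis, 4 mm outside the rim at the height of the rim's top face
- hub_post: fixed steel post under the pulley, on its axis (origin on the bench). It carries the stop, out of sight: a rubber buffer at 45 mm radius that a peg under the pulley meets. It yields like a spring of 10 N m/rad: each mm of rim travel into it adds 2 N at the rim. A torque of 0.4 to 1.5 N m on the pulley, friction included (6 to 20 N of push at the rim; pinched, the twist of the hand about itself adds to it, often as much again), seats it; more spoils the stop.
- findings_dish: bystander: small turned dish, 68 mm across, 19 mm high, origin under its centre
- spanner_1: bystander: small spanner lying flat, 118x30x6 mm, origin under its centre, long along its y

How it is judged:
By the outcome, as a careful person would: the job done as asked, in the order asked, and still so for the second after the job is handed in, with the robot touching nothing.
It also fails if it takes over 67 s, if anything falls off the work surface, if the arm or the gripper's body presses on something with over 40 N, if the wrist force passes 120 N, or if a joint passes its speed limit or range.

ROBOT

A 6-joint arm with a two-finger parallel gripper is mounted at the origin on the work surface; the furniture and walls round the work are solid. World frame = base frame: x ahead of the robot, y to its left, z up, the work surface at z = 0. Lengths are in m, angles in rad, forces in N, time in s.
With the tool pointing down it reaches from about 0.375 to 0.975 m from the base axis. Payload 3.8 kg.
Tool frame: the origin (TCP) lies at the very end of the fingers, on their centre line; the grasp point (between the pads) lies 19 mm behind it; z points along the fingers, y is the line along which they close (so a half turn about z gives the same grasp; the last joint's range is limited). The gripper opens to 85 mm and grips with 20 to 120 N. Pads are 22 mm wide; open, the fingers measure 114 mm over their backs; the gripper's body (76 mm by 85 mm) begins 54 mm behind the grasp point. The pads swing forward as they close: fully open they stand 13 mm farther back than shut.
Start: joints at [1.17, 0.264, 1.604, -0, 1.274, -0.037], TCP at [0.24, 0.631, 0.231] pointing down, gripper open.
Joint ranges: [-2.63, 2.63], [-0.94, 2.18], [0.31, 2.57], [-1.31, 4.45], [0, 2.66], [-2.55, 2.55]. Speed limits (rad/s): [2.57, 2.57, 3.14, 3.14, 3.14, 3.14].

INTERFACE

Orientations are given as a rotation vector (axis times angle).
In Python, from workcell import monitor, viewer, job gives the robot as it stands. The module is installed in compiled form; this text tells all that it offers.
- The arm moves only by the tool step_arm, never from a script. Its argument "series" is one flat list of numbers, 4 for each row, row after row: the shift along the tool's x, y, z in m, then the turn about the tool's z in rad. A call has 1 to 8 rows; each row is the pose to reach, as a shift and turn from the pose commanded when the call began, along the tool's axes at that moment; what a row does not reach only later rows make up. A row lasts 1/8 s, in which the tool goes at most 62.5 mm and 10.7 degrees, less where a joint would pass 70% of its speed; a pose out of reach is approached as far as the arm can. A call with a gripper value outside its range is refused whole. "gripper" is the opening, from 0 (shut) to 1 (fully open), set as the call begins (left out, the last holds). The fingers move at their own pace and stop on an object; "newtons" is the grip in N (left out, the last holds). Time passes only in rows, so rows that repeat a pose let the fingers close. It gives the time, the measured TCP pose, the force, the opening and the grip force at its end, in the units of the state.
- monitor.read_state(): the state, without advancing time (a new reading comes with each control period).
- viewer.read_camera(name): name is "side" or "top"; returns a dict with "image" (384x512x3 uint8, red, green, blue), "intrinsics" (3x3 intrinsics, pixels), "distortion" ([k1, k2, p1, p2, k3] as OpenCV has them; the pictures are not rectified), "T" (4x4, takes a point from camera to world coordinates). Camera axes: x right, y up, looking along -z (the intrinsics and any distortion apply to the point x, -y, -z); pixel columns grow to the right and rows downward; lengths in m; the calibration is good to about 2 mm. A picture is of the moment at which its call begins. There is no depth.
- job.finish_job(): hands the job in; it is judged then, once.
Trained networks look in a picture, given as the dict that the camera call returned (one of the last four; its "shot" number tells which), for a name from the list of things; names that differ only in an ending like _2 or _b are one class to them, and where a whole thing is asked for, a point or a joint stands for the part that bears it (a point fixed in the world has none). Each returns a list of dicts, best first, with "score" (0 to 1); they miss things now and then, are a little off and sometimes report something else, mostly with a low value. They report only what shows in the picture. A call takes as long as a camera call.
- viewer.boxes_of(picture, label): "extent" ([centre column, centre row, width, height] in pixels, round what is visible of it).
- viewer.spot_point(picture, label): "point" ([column, row] in pixels: a listed point, or the origin of a listed thing).
The state is a dict: "time": time; "q": joint angles; "joint_vel": joint speeds; "joint_torque": joint torques, N m; "tool_pos": TCP position; "tcp_rot": TCP orientation; "wrist_force": force on the tool from outside, world axes, zero at the start; "torque": the same for the moment, N m; "width": opening from 0.0 (shut) to 1.0 (fully open); "grip_force": force on a finger pad.
Only numpy, scipy, OpenCV 4.12 (cv2) and the standard library are available. Lean on these libraries where they do the work, as an engineer would, in place of code of your own. Each camera call takes 0.05 s, during which the arm holds its last target. There are 200 camera calls.

## Working session

There is one attempt and no reset: what is moved stays moved. The work goes in short steps, Python scripts to look and compute and a tool call to move; the robot and the scene stay as the last step left them, time stands still between calls to the robot, and variables do not carry over. Pictures are saved under pics/ and viewed, at most 10 in all, crops included, and the job is handed in when it is done.

Besides the shell and the picture viewer there is one more tool, called after "Call:" by a JSON object that holds its "name" and its "arguments". step_arm: Moves the arm, as the interface text tells. Its arguments: {"type":"object","properties":{"series":{"type":"array"},"gripper":{"type":"number"},"newtons":{"type":"number"}},"required":["series"]}

```bash
mkdir -p pics
cat > h.py <<'E'
import numpy as np, cv2
from workcell import monitor, viewer, job
def ray(p,uv):
    n=cv2.undistortPoints(np.array([[uv]],float),np.array(p["intrinsics"],float),np.array(p["distortion"],float))[0,0]
    T=np.array(p["T"]); d=T[:3,:3]@np.array([n[0],-n[1],-1.]); return T[:3,3],d/np.linalg.norm(d)
def atz(p,uv,z):
    o,d=ray(p,uv); return o+d*(z-o[2])/d[2]
def tri(a,ua,b,ub):
    A=np.zeros((3,3));y=np.zeros(3)
    for p,u in((a,ua),(b,ub)):
        o,d=ray(p,u);M=np.eye(3)-np.outer(d,d);A+=M;y+=M@o
    x=np.linalg.solve(A,y)
    return x,[np.linalg.norm(np.cross(x-ray(p,u)[0],ray(p,u)[1])) for p,u in((a,ua),(b,ub))]
def save(p,n): cv2.imwrite("pics/"+n,cv2.cvtColor(p["image"],cv2.COLOR_RGB2BGR))
E
python3 - <<'E'
from h import *
np.set_printoptions(precision=4,suppress=True)
P={n:viewer.read_camera(n) for n in("side","top")}
for n in P: save(P[n],n+"0.png"); print(n,P[n]["T"])
for l in("pulley_center","mark","pointer_tip","stand","findings_dish","spanner_1"):
    r={}
    for n in P:
        s=viewer.spot_point(P[n],l)
        print(l,n,[(np.round(x["point"],1),round(x["score"],2)) for x in s[:3]])
        if s:r[n]=s[0]["point"]
    if len(r)==2: print("  ",*tri(P["side"],r["side"],P["top"],r["top"]))
s=monitor.read_state();print(s)
E
```

```text
side [[ 0.8293  0.227  -0.5106 -0.0007]
 [-0.5588  0.34   -0.7564 -0.7359]
 [ 0.0019  0.9126  0.4089  0.4126]
 [ 0.      0.      0.      1.    ]]
top [[-0.0191  0.9852 -0.1703  0.3101]
 [-0.9987 -0.0267 -0.0425 -0.1195]
 [-0.0464  0.1693  0.9845  0.9058]
 [ 0.      0.      0.      1.    ]]
pulley_center side [(array([253. , 195.6]), 0.78)]
pulley_center top [(array([251.9, 203.6]), 0.75)]
   [ 0.4346 -0.0754  0.0639] [np.float64(0.003066197880500188), np.float64(0.003066197880500076)]
mark side [(array([236.5, 206.4]), 0.98)]
mark top [(array([264.3, 235.8]), 0.98)]
   [ 0.3659 -0.1046  0.0651] [np.float64(0.002483605258791627), np.float64(0.002483605258791589)]
pointer_tip side [(array([225. , 201.8]), 0.96)]
pointer_tip top [(array([250. , 238.8]), 0.69)]
   [ 0.3581 -0.0715  0.0657] [np.float64(0.00046377336540177747), np.float64(0.00046377336540171757)]
stand side [(array([255.5, 223.3]), 0.64)]
stand top [(array([255. , 206.8]), 0.72)]
   [ 0.4379 -0.0795 -0.0084] [np.float64(0.002397994697851214), np.float64(0.0023979946978511853)]
findings_dish side [(array([230.3, 200. ]), 0.53)]
findings_dish top [(array([195.5, 200.2]), 0.64)]
   [ 0.4563  0.0691 -0.0076] [np.float64(0.004377090945772902), np.float64(0.004377090945772914)]
spanner_1 side [(array([288.6, 243.6]), 0.68)]
spanner_1 top [(array([263.6, 232.5]), 0.43)]
   [ 0.4226 -0.1344 -0.0329] [np.float64(0.056133386724965144), np.float64(0.05613338672496502)]
{'time': 0.7, 'q': array([ 1.1701,  0.2638,  1.604 ,  0.    ,  1.2737, -0.0369]), 'joint_vel': array([-0.0006, -0.0018, -0.0001, -0.0005,  0.0017, -0.0001]), 'joint_torque': array([  0.0006, -51.4861, -36.7611,  -0.    ,   0.0008,  -0.    ]), 'tool_pos': array([0.2402, 0.6308, 0.2313]), 'tcp_rot': array([0.5683, 3.0898, 0.0001]), 'wrist_force': array([ 0.5387,  0.163 , -0.0097]), 'torque': array([-0.0139, -0.0367, -0.0244]), 'grip_force': 0.0, 'width': 0.9995445157019552}
```

View pics/top0.png

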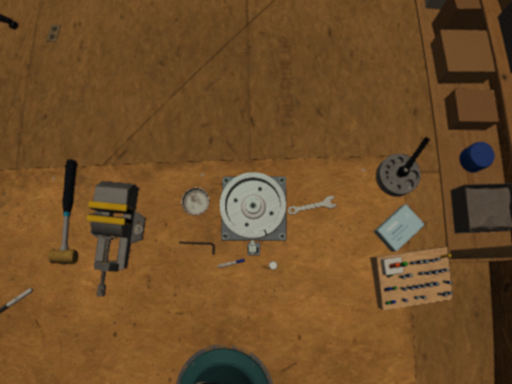

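View pics/side0.png

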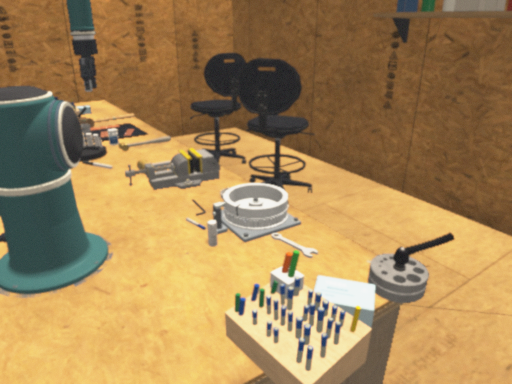

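The top view shows the pulley at (252,205), the pointer below it at (250,239) and the mark right of the pointer at (264,236). The dish is at (195,200) and the spanner at (312,206). The side view agrees with this. Next I'll rectify both pictures at rim height to refine the centre and mark angle.

```bash
cat >> h.py <<'E'
def rect(p,z,c=(0.434,-0.075),half=0.11,s=0.0005):
    n=int(2*half/s); i,j=np.meshgrid(np.arange(n),np.arange(n),indexing="ij")
    # up=+x, left=+y
    W=np.stack([c[0]+half-i*s,c[1]+half-j*s,np.full(i.shape,z)],-1).reshape(-1,3)
    T=np.array(p["T"]);C=(W-T[:3,3])@T[:3,:3];C=C*[1,-1,-1]
    uv=cv2.projectPoints(C,np.zeros(3),np.zeros(3),np.array(p["intrinsics"],float),np.array(p["distortion"],float))[0].reshape(n,n,2).astype(np.float32)
    return cv2.remap(p["image"],uv[...,0],uv[...,1],cv2.INTER_CUBIC)
E
python3 - <<'E'
from h import *
P=[viewer.read_camera(n) for n in("top","side")]
im=[]
for p in P:
    r=rect(p,0.066)
    for a in(.075,.063): cv2.circle(r,(220,220),int(a/.0005),(255,0,0) if a>.07 else (0,0,255),1)
    im.append(r)
cv2.imwrite("pics/r.png",cv2.resize(np.hstack(im),(800,400))[...,::-1])
E
```

```text
(no output)
```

View pics/r.png

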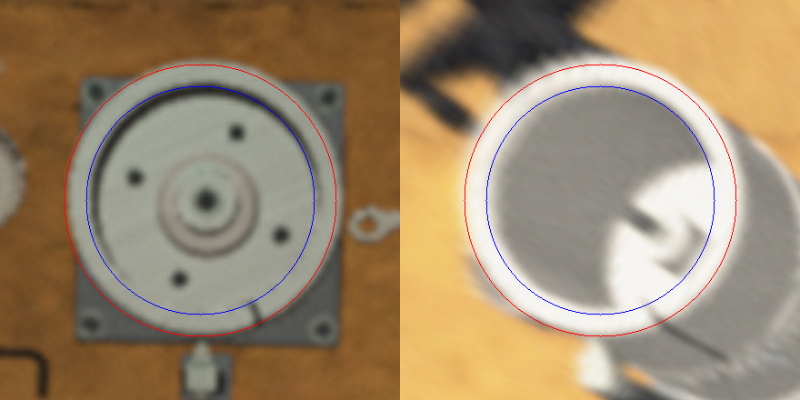

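The rim fit from both views puts the centre at about (0.4345, -0.0772), with the mark about 0.42 rad anticlockwise of the pointer. I'll approach the rim at world angle 0.7.

```bash
cat >> h.py <<'E'
from scipy.spatial.transform import Rotation as R
C=np.array([0.4345,-0.0772])
def plan(th,z,rad=0.069):
    s=monitor.read_state();M=R.from_rotvec(s["tcp_rot"]).as_matrix()
    t=np.array([*(C+rad*np.array([np.cos(th),np.sin(th)])),z])
    phi=np.arctan2(M[1,1],M[0,1]); return M.T@(t-s["tool_pos"]), -(th-phi)
E
python3 -c "
from h import *
print(plan(0.7,0.12),plan(.7,.045))"
```

```text
(array([-0.46703642, -0.53225291,  0.11129054]), np.float64(0.5070357714687392)) (array([-0.46703654, -0.53225809,  0.18629054]), np.float64(0.5070357714687392))
```

Call:
{"name": "step_arm", "arguments": {"series": [-0.036,-0.041,0,0.04,-0.072,-0.082,0,0.08,-0.108,-0.123,0,0.12,-0.144,-0.164,0,0.16,-0.18,-0.205,0,0.2,-0.216,-0.246,0,0.24,-0.252,-0.287,0,0.28,-0.288,-0.328,0,0.32], "gripper": 0.55, "newtons": 40}}

```text
time: 1.8
tool_pos: [0.3931, 0.2202, 0.2317]
tcp_rot: [1.054, 2.958, 0.001]
wrist_force: [0.4, 0.5, 0.3]
width: 0.552
grip_force: 0.0
```

```bash
python3 -c "
from h import *
print(plan(0.7,0.12),monitor.read_state()['tool_pos'])"
```

```text
(array([-0.23287623, -0.13655538,  0.11173295]), np.float64(0.18615111183039934)) [0.39308943 0.22024796 0.23173521]
```

Call:
{"name": "step_arm", "arguments": {"series": [-0.046,-0.027,0.015,0.037,-0.092,-0.054,0.03,0.074,-0.138,-0.081,0.05,0.111,-0.184,-0.108,0.07,0.148,-0.225,-0.132,0.1,0.186,-0.233,-0.1365,0.112,0.186,-0.233,-0.1365,0.112,0.186]}}

```text
time: 2.68
tool_pos: [0.4861, -0.0313, 0.1183]
tcp_rot: [-1.324, -2.846, 0.001]
wrist_force: [0.7, 0.4, -0.9]
width: 0.548
grip_force: 0.0
```

```bash
python3 -c "
from h import *
print(plan(0.7,0.045),monitor.read_state()['tool_pos'])
p=viewer.read_camera('top');q=viewer.read_camera('side')
im=np.hstack([cv2.resize(p['image'][130:280,180:330],(400,400)),cv2.resize(q['image'][120:270,180:330],(400,400))])
cv2.imwrite('pics/a.png',im[...,::-1])"
```

```text
(array([-2.03594158e-03,  7.29886524e-05,  7.33039197e-02]), np.float64(-0.00033074547957290257)) [ 0.48609692 -0.03129266  0.11830831]
```

View pics/a.png

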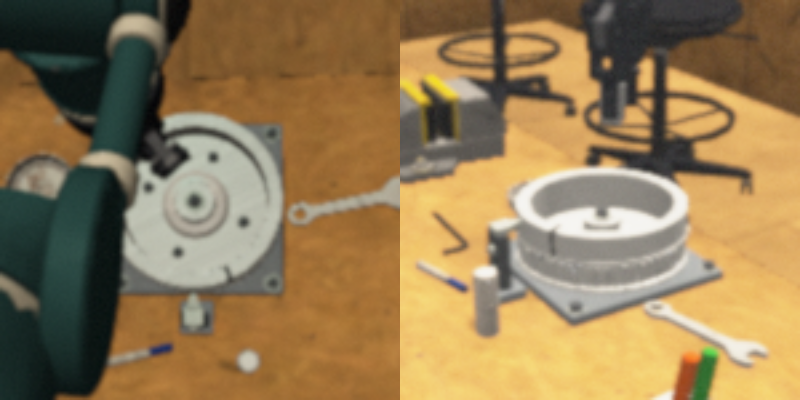

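The top crop shows the hand over the upper-left rim, with one finger inside the ring. The mark (228,272) and the pointer (197,300) are both clear. Next is the descent, then the grip.

Call:
{"name": "step_arm", "arguments": {"series": [-0.002,0,0.025,0,-0.002,0,0.05,0,-0.002,0,0.068,0,-0.002,0,0.0735,0,-0.002,0,0.0735,0]}}

```text
time: 3.4
tool_pos: [0.4887, -0.0319, 0.0465]
tcp_rot: [1.321, 2.849, 0.001]
wrist_force: [0.4, -0.3, 0.8]
width: 0.55
grip_force: 0.0
```

Call:
{"name": "step_arm", "arguments": {"series": [0,0,0,0,0,0,0,0,0,0,0,0,0,0,0,0,0,0,0,0,0,0,0,0], "gripper": 0, "newtons": 40}}

```text
time: 4.15
tool_pos: [0.4885, -0.0333, 0.0469]
tcp_rot: [1.323, 2.849, -0.001]
wrist_force: [-1.9, -1.8, 5.4]
width: 0.136
grip_force: 39.0
```

```bash
cat >> h.py <<'E'
def tq():
    s=monitor.read_state();F=s["wrist_force"];r=s["tool_pos"][:2]-C;M=R.from_rotvec(s["tcp_rot"]).as_matrix()
    th=np.arctan2(r[1],r[0]);u=r/np.hypot(*r)
    print("t",round(s["time"],2),"pos",s["tool_pos"].round(4),"th",round(th,3),"phi",round(np.arctan2(M[1,1],M[0,1]),3),"rad",round(np.hypot(*r),4),"F",F.round(2),"M",s["torque"].round(3),
     "Frad",round(F[:2]@u,2),"Ftan",round(u[0]*F[1]-u[1]*F[0],2),"taxis(if M at TCP)",round(s["torque"][2]+r[0]*F[1]-r[1]*F[0],3),"w",round(s["width"],3),"grip",s["grip_force"])
E
python3 -c "
from h import *
tq()"
```

```text
t 4.15 pos [ 0.4885 -0.0333  0.0469] th 0.683 phi 0.701 rad 0.0696 F [-1.87 -1.84  5.37] M [-0.173  0.514  0.109] Frad -2.61 Ftan -0.25 taxis(if M at TCP) 0.091 w 0.136 grip 39.04426275948936
```

Call:
{"name": "step_arm", "arguments": {"series": [-0.00695,-0.00035,0,0.1,-0.01383,-0.00139,0,0.2,-0.02057,-0.0031,0,0.3,-0.0271,-0.0055,0,0.4,-0.0334,-0.0085,0,0.5,-0.0393,-0.01216,0,0.6]}}

```text
time: 4.9
tool_pos: [0.5045, -0.0709, 0.0469]
tcp_rot: [-2.11, -2.327, -0.0]
wrist_force: [-2.4, 1.1, 5.8]
width: 0.135
grip_force: 39.3
```

```bash
cat >> h.py <<'E'
def ang(show=None):
    ims=[]
    for n in("top","side"):
        p=viewer.read_camera(n);o={}
        for l in("mark","pointer_tip"):
            s=viewer.spot_point(p,l)
            if s:o[l]=(atz(p,s[0]["point"],.066)[:2],round(s[0]["score"],2))
        a={k:np.arctan2(*(v[0]-C)[::-1]) for k,v in o.items()}
        print(n,{k:(v[0].round(4),v[1]) for k,v in o.items()},"pulley",round((a["mark"]-a["pointer_tip"]+np.pi)%(2*np.pi)-np.pi,3) if len(a)==2 else None)
        ims.append(cv2.resize(rect(p,.066),(400,400)))
    if show: cv2.imwrite("pics/"+show,np.hstack(ims)[...,::-1])
E
python3 -c "
from h import *
tq();ang()"
```

```text
t 4.9 pos [ 0.5045 -0.0709  0.0469] th 0.09 phi 0.098 rad 0.0702 F [-2.42  1.06  5.79] M [0.111 0.495 0.111] Frad -2.32 Ftan 1.27 taxis(if M at TCP) 0.201 w 0.135 grip 39.3289691429527
top {'mark': (array([ 0.3636, -0.0645]), 0.84), 'pointer_tip': (array([ 0.3561, -0.0829]), 0.93)} pulley -0.25
side {'mark': (array([ 0.3721, -0.0674]), 0.61), 'pointer_tip': (array([ 0.3592, -0.0705]), 0.82)} pulley -0.067
```

Call:
{"name": "step_arm", "arguments": {"series": [-0.0028,-0.0001,0,0.04,-0.0056,-0.0002,0,0.08,-0.0056,-0.0002,0,0.08]}}

```text
time: 5.58
tool_pos: [0.5048, -0.0766, 0.0469]
tcp_rot: [2.199, 2.244, -0.0]
wrist_force: [-3.9, -0.8, 6.1]
width: 0.134
grip_force: 39.8
```

```bash
python3 -c "
from h import *
tq()"
```

```text
t 5.58 pos [ 0.5048 -0.0766  0.0469] th 0.009 phi 0.02 rad 0.0703 F [-3.91 -0.83  6.08] M [-0.016  0.463 -0.062] Frad -3.92 Ftan -0.79 taxis(if M at TCP) -0.118 w 0.134 grip 39.79205707786605
```

Call:
{"name": "step_arm", "arguments": {"series": [-0.0028,-0.0003,0,0.04,-0.0056,-0.0006,0,0.08]}}

```text
time: 5.82
tool_pos: [0.5047, -0.0819, 0.0469]
tcp_rot: [2.288, 2.153, 0.001]
wrist_force: [-2.1, 1.2, 5.1]
width: 0.138
grip_force: 39.3
```

```bash
python3 -c "
from h import *
tq()"
```

```text
t 5.83 pos [ 0.5047 -0.0819  0.0469] th -0.066 phi -0.061 rad 0.0703 F [-2.11  1.22  5.09] M [0.318 0.336 0.065] Frad -2.18 Ftan 1.08 taxis(if M at TCP) 0.141 w 0.138 grip 39.33803064777749
```

Call:
{"name": "step_arm", "arguments": {"series": [-0.0028,-0.0001,0,0.04,-0.0056,-0.0002,0,0.08]}}

```text
time: 6.08
tool_pos: [0.5041, -0.0874, 0.0469]
tcp_rot: [2.372, 2.059, 0.001]
wrist_force: [-1.0, 1.9, 5.5]
width: 0.135
grip_force: 39.4
```

```bash
python3 -c "
from h import *
tq()"
```

```text
t 6.08 pos [ 0.5041 -0.0874  0.0469] th -0.145 phi -0.141 rad 0.0703 F [-1.03  1.88  5.51] M [0.299 0.382 0.052] Frad -1.29 Ftan 1.72 taxis(if M at TCP) 0.172 w 0.135 grip 39.42692766649998
```

Call:
{"name": "step_arm", "arguments": {"series": [-0.0028,-0.0001,0,0.04,-0.0056,-0.0002,0,0.08]}}

```text
time: 6.32
tool_pos: [0.5031, -0.0928, 0.0469]
tcp_rot: [2.453, 1.963, 0.001]
wrist_force: [-2.8, 2.1, 6.0]
width: 0.14
grip_force: 39.5
```

```bash
python3 -c "
from h import *
tq()"
```

```text
t 6.33 pos [ 0.5031 -0.0928  0.0469] th -0.224 phi -0.221 rad 0.0704 F [-2.78  2.07  6.04] M [0.432 0.396 0.054] Frad -3.17 Ftan 1.4 taxis(if M at TCP) 0.152 w 0.14 grip 39.46822144120233
```

Call:
{"name": "step_arm", "arguments": {"series": [-0.0028,-0.0001,0,0.04,-0.0056,-0.0004,0,0.08]}}

```text
time: 6.58
tool_pos: [0.5017, -0.0982, 0.0469]
tcp_rot: [2.529, 1.863, 0.002]
wrist_force: [-0.4, 2.8, 5.3]
width: 0.137
grip_force: 39.4
```

```bash
python3 -c "
from h import *
tq()"
```

```text
t 6.58 pos [ 0.5017 -0.0982  0.0469] th -0.303 phi -0.301 rad 0.0704 F [-0.43  2.84  5.34] M [0.41  0.251 0.018] Frad -1.25 Ftan 2.58 taxis(if M at TCP) 0.2 w 0.137 grip 39.41028488523443
```

Call:
{"name": "step_arm", "arguments": {"series": [-0.0028,-0.0001,0,0.04,-0.0056,-0.0003,0,0.08]}}

```text
time: 6.82
tool_pos: [0.4998, -0.1034, 0.0469]
tcp_rot: [2.602, 1.76, 0.002]
wrist_force: [-0.3, 3.2, 6.0]
width: 0.137
grip_force: 39.4
```

```bash
python3 -c "
from h import *
tq()"
```

```text
t 6.83 pos [ 0.4998 -0.1034  0.0469] th -0.381 phi -0.381 rad 0.0704 F [-0.26  3.18  5.97] M [0.504 0.199 0.03 ] Frad -1.42 Ftan 2.86 taxis(if M at TCP) 0.231 w 0.137 grip 39.429418607469415
```

Call:
{"name": "step_arm", "arguments": {"series": [-0.0021,-0.0001,0,0.03,-0.0042,-0.0002,0,0.06]}}

```text
time: 7.08
tool_pos: [0.4981, -0.1072, 0.0469]
tcp_rot: [2.653, 1.682, 0.002]
wrist_force: [-1.2, 3.5, 4.7]
width: 0.132
grip_force: 39.5
```

```bash
python3 -c "
from h import *
tq()"
```

```text
t 7.08 pos [ 0.4981 -0.1072  0.0469] th -0.44 phi -0.441 rad 0.0704 F [-1.18  3.5   4.66] M [0.496 0.146 0.021] Frad -2.56 Ftan 2.67 taxis(if M at TCP) 0.209 w 0.132 grip 39.49209570419043
```

Call:
{"name": "step_arm", "arguments": {"series": [-0.0025,-0.0001,0,0.035,-0.0049,-0.0003,0,0.07]}}

```text
time: 7.32
tool_pos: [0.4962, -0.111, 0.0469]
tcp_rot: [-2.711, -1.588, -0.004]
wrist_force: [0.5, 6.9, 4.6]
width: 0.133
grip_force: 38.9
```

```bash
python3 -c "
from h import *
tq()"
```

```text
t 7.33 pos [ 0.4962 -0.111   0.0469] th -0.501 phi -0.511 rad 0.0704 F [0.51 6.9  4.65] M [ 1.11  -0.083  0.252] Frad -2.86 Ftan 6.3 taxis(if M at TCP) 0.695 w 0.133 grip 38.88160332629923
```

Contact: the axis torque jumped to about 0.7 N m, with 6.3 N tangential. I'll hold here.

Call:
{"name": "step_arm", "arguments": {"series": [0,0,0,0,0,0,0,0,0,0,0,0]}}

```text
time: 7.7
tool_pos: [0.4962, -0.1112, 0.0469]
tcp_rot: [2.71, 1.589, 0.004]
wrist_force: [-0.0, 5.8, 4.8]
width: 0.138
grip_force: 39.1
```

```bash
python3 -c "
from h import *
tq()"
```

```text
t 7.7 pos [ 0.4962 -0.1112  0.0469] th -0.503 phi -0.51 rad 0.0704 F [-0.04  5.82  4.79] M [0.725 0.005 0.149] Frad -2.84 Ftan 5.08 taxis(if M at TCP) 0.507 w 0.138 grip 39.105086121708155
```

Call:
{"name": "step_arm", "arguments": {"series": [-0.001,0,0,0.012,-0.001,0,0,0.012,-0.001,0,0,0.012]}}

```text
time: 8.07
tool_pos: [0.4959, -0.1116, 0.0469]
tcp_rot: [-2.719, -1.573, -0.004]
wrist_force: [1.3, 6.0, 5.3]
width: 0.137
grip_force: 38.9
```

```bash
python3 -c "
from h import *
tq()"
```

```text
t 8.07 pos [ 0.4959 -0.1116  0.0469] th -0.511 phi -0.522 rad 0.0703 F [1.33 6.05 5.28] M [ 1.064 -0.116  0.237] Frad -1.8 Ftan 5.92 taxis(if M at TCP) 0.654 w 0.137 grip 38.86867162131239
```

Call:
{"name": "step_arm", "arguments": {"series": [0,0,0,0,0,0,0,0,0,0,0,0,0,0,0,0,0,0,0,0,0,0,0,0,0,0,0,0,0,0,0,0]}}

```text
time: 9.07
tool_pos: [0.4959, -0.1116, 0.0469]
tcp_rot: [-2.719, -1.573, -0.005]
wrist_force: [-0.2, 6.5, 5.1]
width: 0.135
grip_force: 38.9
```

```bash
python3 -c "
from h import *
tq();ang()"
```

```text
t 9.07 pos [ 0.4959 -0.1116  0.0469] th -0.511 phi -0.522 rad 0.0704 F [-0.21  6.51  5.14] M [ 1.024 -0.114  0.176] Frad -3.37 Ftan 5.57 taxis(if M at TCP) 0.569 w 0.135 grip 38.87106733513065
top {} pulley None
side {'mark': (array([ 0.4001, -0.014 ]), 0.93), 'pointer_tip': (array([ 0.3763, -0.0629]), 0.58)} pulley -0.832
```

The lean lasted over a second at about 0.55 N m. Now I'll turn it back.

Call:
{"name": "step_arm", "arguments": {"series": [0.007,-0.00035,0,-0.1,0.014,-0.0014,0,-0.2,0.0208,-0.0031,0,-0.3,0.0274,-0.0055,0,-0.4,0.0337,-0.0086,0,-0.5,0.0397,-0.0123,0,-0.6,0.0453,-0.0165,0,-0.7,0.0453,-0.0165,0,-0.7]}}

```text
time: 10.38
tool_pos: [0.5036, -0.0652, 0.0469]
tcp_rot: [2.012, 2.411, 0.001]
wrist_force: [-1.2, -0.2, 5.4]
width: 0.135
grip_force: 39.1
```

```bash
python3 -c "
from h import *
tq();ang('b.png')"
```

```text
t 10.38 pos [ 0.5036 -0.0652  0.0469] th 0.172 phi 0.18 rad 0.0702 F [-1.2  -0.18  5.4 ] M [0.026 0.26  0.152] Frad -1.21 Ftan 0.03 taxis(if M at TCP) 0.154 w 0.135 grip 39.11432639637496
top {'mark': (array([ 0.3601, -0.0645]), 0.65), 'pointer_tip': (array([ 0.3588, -0.0723]), 0.62)} pulley -0.104
side {'mark': (array([ 0.381 , -0.0519]), 0.93), 'pointer_tip': (array([ 0.3683, -0.0622]), 0.94)} pulley -0.219
```

View pics/b.png

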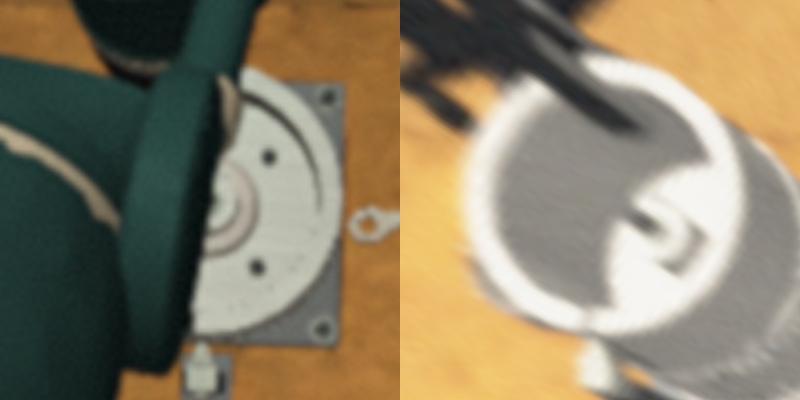

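The arm hides the mark in the top crop. The two visible screws, at (269,157) and (257,267), have turned about 0.517 rad clockwise from the start, so the pulley is at about -0.10. The side crop agrees, with the mark near (585,325).

Call:
{"name": "step_arm", "arguments": {"series": [0.0035,-0.0001,0,-0.05,0.0068,-0.00035,0,-0.097,0.0068,-0.00035,0,-0.097,0.0068,-0.00035,0,-0.097]}}

```text
time: 11.18
tool_pos: [0.5022, -0.0588, 0.0469]
tcp_rot: [1.894, 2.504, 0.001]
wrist_force: [-1.3, 0.3, 6.4]
width: 0.136
grip_force: 39.2
```

```bash
python3 -c "
from h import *
tq();ang()
q=viewer.read_camera('side');save(q,'s2.png')
p=viewer.read_camera('top')
im=np.hstack([cv2.resize(q['image'][180:230,205:255],(400,400),interpolation=cv2.INTER_CUBIC),cv2.resize(rect(p,.066),(400,400))])
cv2.imwrite('pics/c.png',im[...,::-1])"
```

```text
t 11.18 pos [ 0.5022 -0.0588  0.0469] th 0.265 phi 0.276 rad 0.0701 F [-1.31  0.31  6.42] M [0.088 0.203 0.13 ] Frad -1.18 Ftan 0.64 taxis(if M at TCP) 0.175 w 0.136 grip 39.226143141277134
top {'mark': (array([ 0.3562, -0.0767]), 0.76), 'pointer_tip': (array([ 0.354 , -0.0758]), 0.73)} pulley 0.011
side {'mark': (array([ 0.3713, -0.0688]), 0.88), 'pointer_tip': (array([ 0.3712, -0.0694]), 0.8)} pulley -0.009
```

View pics/c.png

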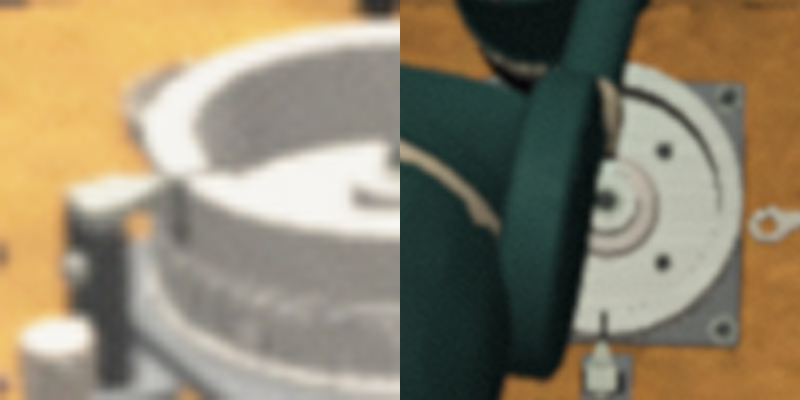

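The top crop now shows the mark (603,315) in line with the pointer tip (602,342) and the axis, and the side crop agrees. I'll release and lift.

Call:
{"name": "step_arm", "arguments": {"series": [0,0,0,0,0,0,0,0,0,0,0,0,0,0,0,0], "gripper": 0.5}}

```text
time: 12.08
tool_pos: [0.5012, -0.0584, 0.0456]
tcp_rot: [-1.895, -2.506, 0.0]
wrist_force: [-0.6, -0.4, 0.6]
width: 0.496
grip_force: 0.0
```

Call:
{"name": "step_arm", "arguments": {"series": [0,0,-0.02,0,0,0,-0.05,0,0,0,-0.1,0,0,0,-0.15,0,0.05,0,-0.17,0,0.1,0,-0.17,0,0.15,0,-0.17,0,0.2,0,-0.17,0]}}

```text
time: 13.08
tool_pos: [0.4462, 0.1353, 0.216]
tcp_rot: [1.895, 2.505, 0.001]
wrist_force: [-0.3, -0.8, 0.5]
width: 0.504
grip_force: 0.0
```

Call:
{"name": "step_arm", "arguments": {"series": [0.05,0,0,0,0.1,0,0,0,0.1,0,0,0,0.1,0,0,0]}}

```text
time: 13.58
tool_pos: [0.4194, 0.23, 0.2156]
tcp_rot: [1.893, 2.507, -0.001]
wrist_force: [-0.5, -0.0, -0.1]
width: 0.5
grip_force: 0.0
```

```bash
python3 -c "
from h import *
tq();ang('d.png')"
```

```text
t 13.57 pos [0.4194 0.23   0.2156] th 1.62 phi 0.277 rad 0.3075 F [-0.49 -0.04 -0.1 ] M [ 0.003 -0.009 -0.012] Frad -0.01 Ftan 0.49 taxis(if M at TCP) 0.138 w 0.5 grip 0.0
top {'mark': (array([ 0.3594, -0.0747]), 0.73), 'pointer_tip': (array([ 0.3556, -0.0738]), 0.76)} pulley 0.011
side {'pointer_tip': (array([ 0.3575, -0.07  ]), 0.86)} pulley None
```

View pics/d.png

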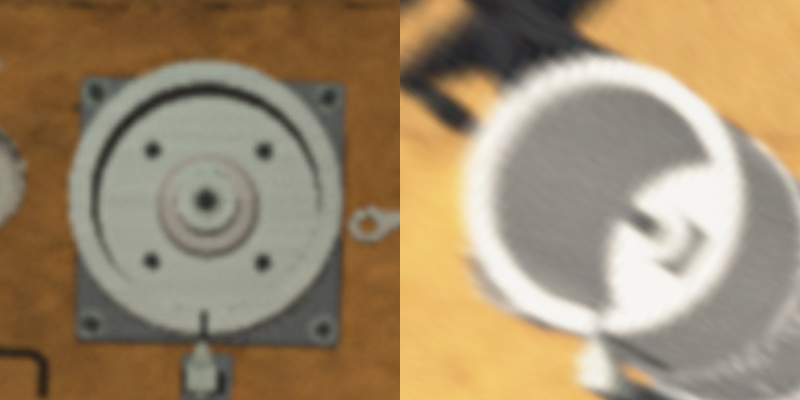

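After release, the mark (204,322) still lines up with the pointer tip (202,342) and the hub (207,201). The dish and spanner have not moved.

```bash
python3 -c "
from h import *
print(job.finish_job())"
```

```text
the job is handed in; nothing more can be done
None
```

The job is handed in: I turned the pulley clockwise to the stop, leaned on it for over a second (about 0.55 N m, roughly 7 N at the rim), turned it back until the mark faced the pointer to within about 0.01 rad, and let go with the dish and spanner untouched; no verdict came back.

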